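Re-rack four drives in reverse order

ROBOT

A 6-joint arm with a two-finger parallel gripper is mounted at the origin on the work surface. World frame = base frame: x ahead of the robot, y to its left, z up, the work surface at z = 0. Lengths are in mm, angles in rad, forces in N, time in s.
With the tool pointing down it reaches from about 275 to 725 mm from the base axis. Payload 5.6 kg.
Tool frame: the origin (TCP) lies on the centre line of the jaws, within the pads' length; the fingertips stand 11 mm ahead of it and the grasp point (between the pads) lies 8 mm behind it (manip.finger_overhang is the distance from the TCP to the fingertips, in mm); y points along the fingers, x is the direction in which the jaws open and shut, and the axes are right-handed (so a half turn about y gives the same grasp; the last joint's range is limited). The gripper opens to 85 mm and grips with 20 to 120 N. Pads are 22 mm wide; open, the fingers measure 114 mm over their backs; the gripper's body (76 mm by 85 mm) begins 54 mm behind the grasp point. The pads swing forward as they close: fully open they stand 13 mm farther back than shut.
Start: joints at [-0.863, 0.255, 0.108, 0, -1.424, -0.285], TCP at [225.692, -501.554, 242.283] pointing down, gripper open.
Joint ranges: [-2.95, 2.95], [-1.21, 1.97], [-1.09, 1.5], [-2.87, 1.71], [-2.94, -0.07], [-3.05, 3.05]. Speed limits (rad/s): [2.57, 2.57, 3.14, 3.14, 3.14, 3.14].

INTERFACE

Orientations are given as [roll, pitch, yaw] about the fixed x, y, z axes, in that order (R = Rz(yaw) Ry(pitch) Rx(roll)).
In Python, from workcell import manip, viewer gives the robot as it stands.
- The arm moves only by the tool drive_tool, never from a script. Its argument "plan" is text: rows parted by semicolons, each of 7 numbers parted by spaces: the closure in counts, from 0 (fully open) to 255 (shut), then the shift along the tool's x, y, z in cm, then the turn, a rotation vector about the tool's x, y, z in rad. In form: gripper x y z wx wy wz; .... A call has exactly 8 rows; each row is the pose to reach, as a shift and turn from the pose measured when the call began, along the tool's axes at that moment; what a row does not reach only later rows make up. A row lasts 1/12 s, in which the tool goes at most 41.7 mm and 7.16 degrees, less where a joint would pass 70% of its speed; a pose out of reach is approached as far as the arm can. A call with a gripper value outside its range is refused whole. The fingers move at their own pace and stop on an object; "force" is the grip in N (left out, the last holds). Time passes only in rows, so rows that repeat a pose let the fingers close, or fill a call up. It gives the time, the measured TCP pose, the force and the opening at its end, in the units of the state.
- manip.read_state(): the state, without advancing time (a new reading comes with each control period).
- viewer.read_camera(name): name is "scene" or "top"; returns (picture, depth): 400x640x3 uint8, blue, green, red; 400x640 float32, mm along the optical axis (not along the pixel's ray), 0 where there is no reading.
- viewer.camera_model(name): a dict with "K" (3x3 intrinsics, pixels), "world_from_camera" (4x4, takes a point from camera to world coordinates). Camera axes: x right, y up, looking along -z (the intrinsics and any distortion apply to the point x, -y, -z); pixel columns grow to the right and rows downward; lengths in mm; the calibration is good to about 2 mm. A picture is of the moment at which its call begins. camera_model takes no time and is no camera call.
- manip.finish_job(): hands the job in, once; it reports no verdict.
The state is a dict: "clock": time; "joints": joint angles; "dq": joint speeds; "joint_efforts": joint torques, N m; "eef_pos": TCP position; "orientation": TCP orientation; "wrist_force": force on the tool from outside, world axes, zero at the start; "wrist_torque": the same for the moment, N m; "opening": finger opening in mm.
Only numpy, scipy, OpenCV 4.12 (cv2) and the standard library are available. Lean on these libraries where they do the work, as an engineer would, in place of code of your own. Each camera call takes 0.05 s, during which the arm holds its last target.

TASK

Move the four drives from the dark rack into the white rack in reverse order: the drive at the left end of the dark rack goes into the bay at the right end of the white rack, the next one into the next bay, and so on, looking at both racks from the robot's side. Set each drive down upright on the floor of its bay, either way round, without dropping it, let go of it, and leave the circuit board, the screwdriver and the screw jar where they are.

Things in the scene. Friction and masses are not known exactly. Their poses are not given: they have to be found in the camera images.
- old_rack: The dark rack, fixed: a dark steel base plate 136 x 268 x 6 mm with a row of four black cradles at y = -96, -32, +32, +96 mm. Origin on the bench under its centre; y along the row (+y: left-hand end as the robot sees it), x across it, z up. Stands left or right of the white rack, turned by up to 0.3 rad.
- new_rack: The white rack (grey bay floors), fixed, empty at the start; size, origin and axes as the dark rack (y along the row, +y to the robot's left), turned by up to 0.3 rad. Four bays centred at x = 0, y = -96, -32, +32, +96 mm. Each is an open pocket 116 mm (x) by 34 mm (y), floor 10 mm above the bench, walls 5 mm thick with tops 24 mm above the bench.
- cradle_red: The fixed black cradle of the dark rack in which the red drive stands at the start; it marks where that drive came from (the cradles look alike). Origin at the centre of its underside, 6 mm above the bench; axes as the dark rack's. Pocket as in the white rack: 116 x 34 mm, floor 10 mm, wall tops 24 mm above the bench.
- cradle_yellow: The fixed black cradle of the dark rack in which the yellow drive stands at the start; it marks where that drive came from (the cradles look alike). Origin at the centre of its underside, 6 mm above the bench; axes as the dark rack's. Pocket as in the white rack: 116 x 34 mm, floor 10 mm, wall tops 24 mm above the bench.
- cradle_green: The fixed black cradle of the dark rack in which the green drive stands at the start; it marks where that drive came from (the cradles look alike). Origin at the centre of its underside, 6 mm above the bench; axes as the dark rack's. Pocket as in the white rack: 116 x 34 mm, floor 10 mm, wall tops 24 mm above the bench.
- cradle_blue: The fixed black cradle of the dark rack in which the blue drive stands at the start; it marks where that drive came from (the cradles look alike). Origin at the centre of its underside, 6 mm above the bench; axes as the dark rack's. Pocket as in the white rack: 116 x 34 mm, floor 10 mm, wall tops 24 mm above the bench.
- drive_red_mid (a point): Centre (half-way up) of the drive with red top and ends: an aluminium carrier on its long edge, 100 mm long (x), 22 mm thick (y), 76 mm high (z up), about 0.24 kg. In a pocket its centre is 48 mm above the bench, its long axis within 0.06 rad of the rack's x at the start. Grip it across its thickness from above; faces of neighbouring drives are about 42 mm apart.
- drive_yellow_mid (a point): Centre (half-way up) of the drive with yellow top and ends: an aluminium carrier on its long edge, 100 mm long (x), 22 mm thick (y), 76 mm high (z up), about 0.24 kg. In a pocket its centre is 48 mm above the bench, its long axis within 0.06 rad of the rack's x at the start. Grip it across its thickness from above; faces of neighbouring drives are about 42 mm apart.
- drive_green_mid (a point): Centre (half-way up) of the drive with green top and ends: an aluminium carrier on its long edge, 100 mm long (x), 22 mm thick (y), 76 mm high (z up), about 0.24 kg. In a pocket its centre is 48 mm above the bench, its long axis within 0.06 rad of the rack's x at the start. Grip it across its thickness from above; faces of neighbouring drives are about 42 mm apart.
- drive_blue_mid (a point): Centre (half-way up) of the drive with blue top and ends: an aluminium carrier on its long edge, 100 mm long (x), 22 mm thick (y), 76 mm high (z up), about 0.24 kg. In a pocket its centre is 48 mm above the bench, its long axis within 0.06 rad of the rack's x at the start. Grip it across its thickness from above; faces of neighbouring drives are about 42 mm apart.
There are look-alikes about, which are no part of the job. What is shaped like the part that bears drive_green_mid but orange is not meant.

How it is judged:
By the outcome, as a careful person would: the job done as asked, in the order asked, and still so for the second after the job is handed in, with the robot touching nothing.
It also fails if it takes over 118 s, if anything falls off the work surface, if the arm or the gripper's body presses on something with over 40 N, if the wrist force passes 120 N, or if a joint passes its speed limit or range.

## Working session

There is one attempt and no reset: what is moved stays moved. The work goes in short steps, Python scripts to look and compute and a tool call to move; the robot and the scene stay as the last step left them, time stands still between calls to the robot, and variables do not carry over. Pictures are saved under pics/ and viewed, and the job is handed in when it is done.

Besides the shell and the picture viewer there is one more tool, called after "Call:" as name(argument=value, ...) on one line, values as JSON. drive_tool: Moves the arm, as the interface text tells. Its arguments: {"type":"object","properties":{"plan":{"type":"string"},"force":{"type":"number"}},"required":["plan"]}

```bash
ls; mkdir -p pics
python3 - <<'E'
from workcell import manip, viewer
import cv2, numpy as np
print(manip.read_state())
for n in ("scene","top"):
    im,d=viewer.read_camera(n); cv2.imwrite(f"pics/{n}0.png",im); np.save(f"pics/{n}0.npy",d)
    print(n,viewer.camera_model(n), (d==0).mean())
E
```

```text
pics
{'clock': 0.0, 'joints': array([-8.63410066e-01,  2.55763617e-01,  1.06983604e-01, -5.18752110e-04,
       -1.42390270e+00, -2.84589889e-01]), 'dq': array([-1.68653238e-03, -8.13679859e-05, -1.70298290e-03, -1.18663313e-03,
        1.07804322e-03, -1.91015103e-03]), 'joint_efforts': array([-5.69200147e-04, -3.86622512e+01,  2.37940174e+01,  5.36515296e+00,
       -6.03080902e-03, -1.03662915e-04]), 'eef_pos': array([ 225.53131016, -501.09736112,  241.37201576]), 'orientation': array([-1.57075908e+00, -1.95457106e-03,  1.99351625e+00]), 'wrist_force': array([ 0.51958102,  0.00795008, -0.41166462]), 'wrist_torque': array([-0.01188431, -0.00013515,  0.07012404]), 'opening': 85.29064714213405}
scene {'K': array([[412.65138725,   0.        , 321.96288643],
       [  0.        , 412.65138725, 200.9466458 ],
       [  0.        ,   0.        ,   1.        ]]), 'world_from_camera': array([[-6.63742971e-01, -5.44799673e-01,  5.12482766e-01,
         8.39066401e+02],
       [ 7.47960735e-01, -4.83540556e-01,  4.54690301e-01,
         3.55640721e+02],
       [ 9.10742754e-05,  6.85114477e-01,  7.28435409e-01,
         6.39525577e+02],
       [ 0.00000000e+00,  0.00000000e+00,  0.00000000e+00,
         1.00000000e+00]])} 0.0040859375
top {'K': array([[411.14170995,   0.        , 320.11222734],
       [  0.        , 411.14170995, 195.82425646],
       [  0.        ,   0.        ,   1.        ]]), 'world_from_camera': array([[ 2.54013667e-02,  9.92764225e-01, -1.17362536e-01,
         3.12691150e+02],
       [-9.99655230e-01,  2.44444525e-02, -9.58594742e-03,
        -7.83162934e+00],
       [-6.64772273e-03,  1.17565569e-01,  9.93042872e-01,
         9.50331851e+02],
       [ 0.00000000e+00,  0.00000000e+00,  0.00000000e+00,
         1.00000000e+00]])} 0.0038203125
```

View pics/top0.png

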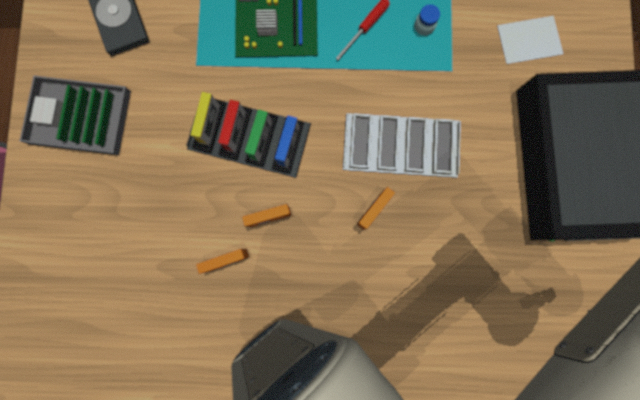

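View pics/scene0.png

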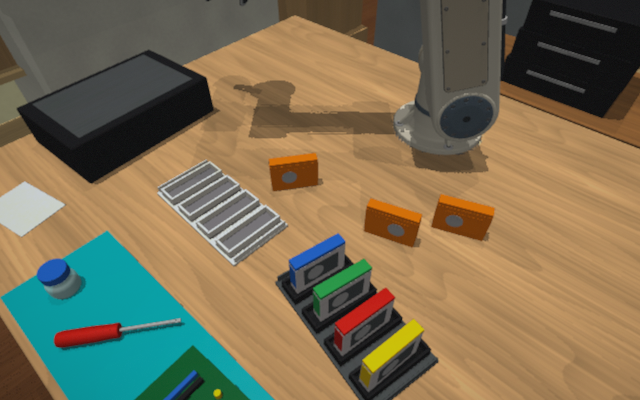

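The top view shows the dark rack at about (249,135), with yellow, red, green and blue from left to right. The white rack is at (402,145), and three orange decoys are nearer the robot. Next I'll measure the drives and bays.

```bash
cat > h.py <<'E'
from workcell import manip, viewer
import cv2, numpy as np
def cast(cam,uv,z):
    m=viewer.camera_model(cam);K=m["K"];T=m["world_from_camera"]
    uv=np.atleast_2d(uv).astype(float)
    d=np.c_[(uv[:,0]-K[0,2])/K[0,0],-(uv[:,1]-K[1,2])/K[1,1],-np.ones(len(uv))]@T[:3,:3].T
    o=T[:3,3]; return o+d*((z-o[2])/d[:,2])[:,None]
HUE={'yellow':(22,38),'red':None,'green':(45,80),'blue':(100,125)}
def mask(im,c):
    h=cv2.cvtColor(im,cv2.COLOR_BGR2HSV);H,S,V=[h[...,i].astype(int) for i in range(3)]
    ok=(S>120)&(V>70)
    if c=='red': return ok&((H<5)|(H>174))
    a,b=HUE[c]; return ok&(H>=a)&(H<=b)
def tops(cam,im,depth,roi,z=86):
    r={}
    m4=viewer.camera_model(cam);K=m4["K"];T=m4["world_from_camera"]
    vv,uu=np.mgrid[0:400,0:640]
    P=np.stack([(uu-K[0,2])/K[0,0]*depth,-(vv-K[1,2])/K[1,1]*depth,-depth,np.ones_like(depth)],-1)@T.T
    for c in HUE:
        mk=mask(im,c)&(depth>0)&(abs(P[...,2]-z)<12)
        R=np.zeros_like(mk);R[roi[1]:roi[3],roi[0]:roi[2]]=1;mk&=R
        n,l,st,_=cv2.connectedComponentsWithStats(mk.astype(np.uint8))
        if n<2: r[c]=None;continue
        i=1+st[1:,4].argmax();v,u=np.nonzero(l==i)
        W=cast(cam,np.c_[u,v],z)[:,:2].astype(np.float32)
        (cx,cy),(w,h),a=cv2.minAreaRect(W)
        e=np.linalg.eigh(np.cov(W.T))[1][:,1]; e*=np.sign(e[0])
        r[c]=(W.mean(0).round(1),(round(cx,1),round(cy,1)),(round(w),round(h)),round(float(np.arctan2(e[1],e[0])),3),len(u),P[...,2][l==i].mean().round(1))
    return r
E
python3 - <<'E'
from h import *
for cam,roi in (("top",(180,85,320,180)),("scene",(270,220,450,400))):
    im=cv2.imread(f"pics/{cam}0.png");d=np.load(f"pics/{cam}0.npy")
    for c,v in tops(cam,im,d,roi).items(): print(cam,c,v)
im=cv2.imread("pics/top0.png")
cv2.imwrite("pics/z.png",cv2.resize(im[80:190,180:480],(750,275)[:2],interpolation=cv2.INTER_CUBIC))
im=cv2.imread("pics/scene0.png")
cv2.imwrite("pics/z2.png",cv2.resize(im[150:270,150:295],None,fx=4,fy=4,interpolation=cv2.INTER_CUBIC))
E
```

```text
top yellow (array([587.9, 263.6], dtype=float32), (587.3, 263.5), (23, 102), -0.189, 468, np.float64(84.4))
top red (array([570.2, 202.5], dtype=float32), (570.3, 202.5), (23, 99), -0.201, 456, np.float64(84.3))
top green (array([549.7, 143. ], dtype=float32), (550.0, 142.9), (22, 97), -0.255, 435, np.float64(84.4))
top blue (array([537.6,  77.5], dtype=float32), (537.5, 77.3), (23, 98), -0.246, 463, np.float64(84.4))
scene yellow (array([590.7, 265.5], dtype=float32), (590.4, 265.4), (23, 105), -0.182, 1196, np.float64(87.3))
scene red (array([575.4, 203.8], dtype=float32), (574.3, 203.6), (24, 104), -0.205, 994, np.float64(87.3))
scene green (array([553.6, 143.4], dtype=float32), (551.6, 143.7), (24, 100), -0.26, 818, np.float64(87.6))
scene blue (array([541.4,  79.5], dtype=float32), (539.8, 79.9), (24, 100), -0.246, 700, np.float64(87.2))
```

View pics/z.png

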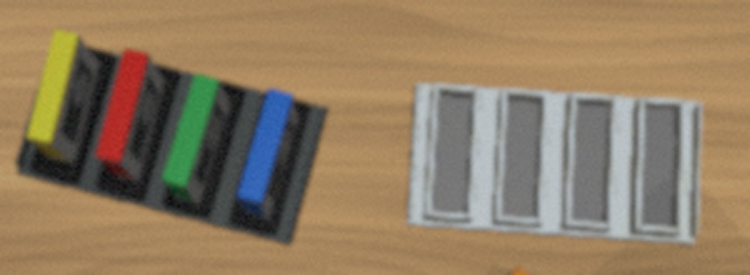

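View pics/z2.png

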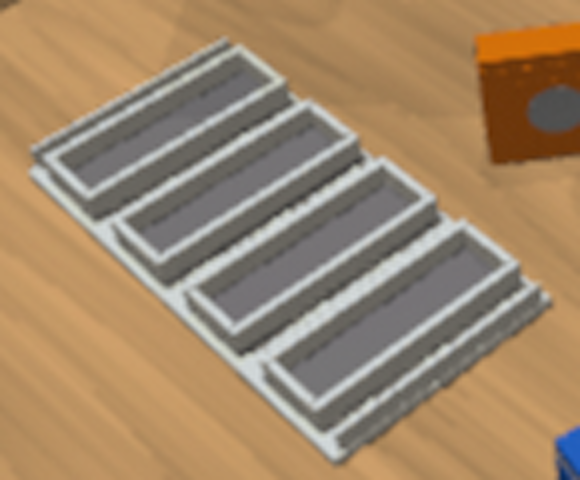

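Run:
```python
from h import *
def rack(cam,roi,thr):
    im=cv2.imread(f"pics/{cam}0.png")
    h=cv2.cvtColor(im,cv2.COLOR_BGR2HSV)
    # bluish/grey neutral: wood has high sat
    white=((h[...,1]<60)&(h[...,2]>thr)).astype(np.uint8)
    R=np.zeros_like(white);R[roi[1]:roi[3],roi[0]:roi[2]]=1;white*=R
    rackm=((h[...,1]<60)).astype(np.uint8)*R
    n,l,st,_=cv2.connectedComponentsWithStats(rackm); i=1+st[1:,4].argmax()
    u,v=np.nonzero(l.T==i)
    hull=np.zeros_like(white); cv2.fillConvexPoly(hull,cv2.convexHull(np.c_[u,v].astype(np.int32)),1)
    W=cast(cam,np.c_[u,v],6)[:,:2].astype(np.float32); print(cam,"outline z6",cv2.minAreaRect(W))
    dark=hull&(1-white)
    dark=cv2.erode(hull,np.ones((3,3)))&dark
    n,l,st,_=cv2.connectedComponentsWithStats(dark,connectivity=4)
    for i in range(1,n):
        if st[i,4]>200:
            u,v=np.nonzero(l.T==i); W=cast(cam,np.c_[u,v],24)[:,:2].astype(np.float32)
            e=np.linalg.eigh(np.cov(W.T))[1][:,1];e*=np.sign(e[0])
            print(cam,thr,st[i],W.mean(0),cv2.minAreaRect(W),np.arctan2(e[1],e[0]).round(3))
    cv2.imwrite(f"pics/dark_{cam}.png",dark*255)
for t in (135,150,165): rack("top",(335,105,470,185),t)
for t in (135,150,165): rack("scene",(150,150,295,270),t)
```

```text
top outline z6 ((550.2472534179688, -186.6708526611328), (271.7618408203125, 138.60406494140625), 87.513427734375)
top 135 [353 116  17  49 671] [554.245   -89.52759] ((554.3966674804688, -89.43885040283203), (32.28959655761719, 113.93582153320312), 87.65512084960938) -0.04
top 135 [381 118  16  49 662] [ 551.90515 -153.51805] ((551.9734497070312, -153.36700439453125), (32.0550537109375, 113.04637908935547), 87.28289794921875) -0.043
top 135 [409 120  16  49 666] [ 548.9564  -217.40118] ((548.7891235351562, -217.07595825195312), (32.11325454711914, 113.5608901977539), 87.44189453125) -0.041
top 135 [437 121  15  50 680] [ 545.6245  -280.75888] ((545.8859252929688, -280.8404541015625), (32.140987396240234, 113.97283172607422), 87.5489273071289) -0.036
top outline z6 ((550.2472534179688, -186.6708526611328), (271.7618408203125, 138.60406494140625), 87.513427734375)
top 150 [353 115  17  51 728] [554.39087 -89.89107] ((554.549560546875, -90.01840209960938), (34.121463775634766, 116.62834167480469), 87.8021240234375) -0.037
top 150 [381 117  17  50 730] [ 551.6811  -153.91476] ((552.1718
[... 5416 characters left out ...]
, 116.5027847290039), 87.24205780029297) -0.043
scene 165 [196 200  66  39 443] [ 564.2897  -127.49615] ((559.8171997070312, -126.9208984375), (50.08336639404297, 134.40054321289062), 69.94217681884766) -0.134
scene 165 [219 207  57  43 824] [554.95026  -90.016716] ((552.897216796875, -90.17426300048828), (34.278419494628906, 116.47402954101562), 87.2406997680664) -0.046
scene 165 [215 217  67  41 443] [569.0803  -65.04615] ((564.5617065429688, -63.95626449584961), (49.70519256591797, 132.2084503173828), 69.23548126220703) -0.152
scene 165 [234 222  52  41 307] [563.082    -45.345478] ((560.6554565429688, -45.25658416748047), (10.896084785461426, 123.36227416992188), 87.51607513427734) -0.04
```

```bash
cat >> h.py <<'E'
from scipy.spatial.transform import Rotation as Ro
def go(x,y,z,yaw):
    s=manip.read_state();R=Ro.from_euler('xyz',s['orientation'])
    Rt=Ro.from_euler('xyz',[-np.pi/2,0,yaw])
    print('t',round(s['clock'],2),'pos',s['eef_pos'].round(1),'rpy',s['orientation'].round(3),'open',round(s['opening'],1),'F',s['wrist_force'].round(1))
    print('shift cm',(R.inv().apply(np.array([x,y,z])-s['eef_pos'])/10).round(2),'turn',(R.inv()*Rt).as_rotvec().round(3))
E
python3 -c "
from h import *
go(588.8,264.5,160,1.385)"
```

```text
t 0.1 pos [ 225.6 -501.2  241.5] rpy [-1.571 -0.002  1.994] open 85.2 F [0.4 0.7 0.8]
shift cm [ 54.91   8.24 -64.54] turn [-0.001  0.609  0.002]
```

Call:
drive_tool(plan="105 54.9 8.2 -64.5 0 0.609 0.002;105 54.9 8.2 -64.5 0 0.609 0.002;105 54.9 8.2 -64.5 0 0.609 0.002;105 54.9 8.2 -64.5 0 0.609 0.002;105 54.9 8.2 -64.5 0 0.609 0.002;105 54.9 8.2 -64.5 0 0.609 0.002;105 54.9 8.2 -64.5 0 0.609 0.002;105 54.9 8.2 -64.5 0 0.609 0.002", force=60)

```text
clock: 0.77
eef_pos: [357.3, -223.9, 212.6]
orientation: [-1.57, 0.0, 1.384]
wrist_force: [1.9, -1.5, 0.9]
opening: 50.3
```

```bash
python3 -c "
from h import *
go(588.8,264.5,160,1.385)"
```

```text
t 0.77 pos [ 357.3 -223.9  212.6] rpy [-1.57   0.     1.384] open 50.3 F [ 1.9 -1.5  0.9]
shift cm [ 52.3    5.24 -13.66] turn [-0.001 -0.001 -0.   ]
```

Opening is 50 mm at 105 counts. Continuing.

Call:
drive_tool(plan="105 52.3 5.2 -13.7 0 0 0;105 52.3 5.2 -13.7 0 0 0;105 52.3 5.2 -13.7 0 0 0;105 52.3 5.2 -13.7 0 0 0;105 52.3 5.2 -13.7 0 0 0;105 52.3 5.2 -13.7 0 0 0;105 52.3 5.2 -13.7 0 0 0;105 52.3 5.2 -13.7 0 0 0")

```text
clock: 1.43
eef_pos: [499.3, 76.2, 180.4]
orientation: [-1.57, 0.0, 1.384]
wrist_force: [1.4, -1.8, -0.0]
opening: 50.1
```

```bash
python3 -c "
from h import *
go(588.8,264.5,160,1.385)"
```

```text
t 1.43 pos [499.3  76.2 180.4] rpy [-1.57   0.     1.384] open 50.1 F [ 1.4 -1.8 -0. ]
shift cm [20.16  2.02 -5.3 ] turn [-0.001 -0.001 -0.   ]
```

Call:
drive_tool(plan="105 20.2 2 -5.3 0 0 0;105 20.2 2 -5.3 0 0 0;105 20.2 2 -5.3 0 0 0;105 20.2 2 -5.3 0 0 0;105 20.2 2 -5.3 0 0 0;105 20.2 2 -5.3 0 0 0;105 20.2 2 -5.3 0 0 0;105 20.2 2 -5.3 0 0 0")

```text
clock: 2.1
eef_pos: [588.5, 264.7, 159.4]
orientation: [-1.569, 0.002, 1.385]
wrist_force: [0.1, -0.7, -0.5]
opening: 50.6
```

```bash
python3 -c "
from h import *
go(588.8,264.5,54,1.385)
im,d=viewer.read_camera('scene');cv2.imwrite('pics/s1.png',im)"
```

```text
t 2.1 pos [588.5 264.7 159.4] rpy [-1.569  0.002  1.385] open 50.6 F [ 0.1 -0.7 -0.5]
shift cm [ 1.000e-02  1.054e+01 -6.000e-02] turn [-0.002 -0.    -0.002]
```

View pics/s1.png

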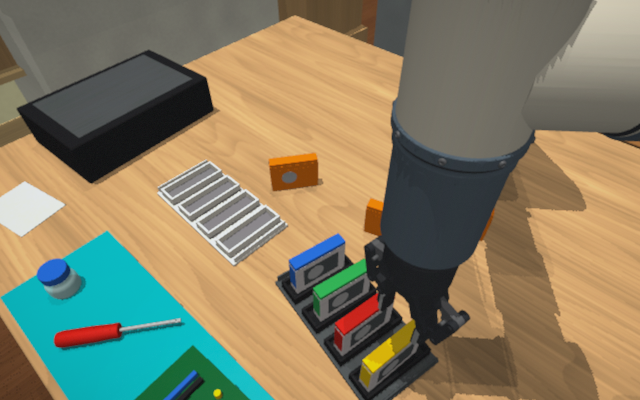

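The gripper is above the yellow drive (top at about (393,353)), with the fingers on either side of it. I'll descend and grip.

Call:
drive_tool(plan="105 0 2.5 -0.1 0 0 0;105 0 5 -0.1 0 0 0;105 0 7 -0.1 0 0 0;105 0 8.5 -0.1 0 0 0;105 0 9.7 -0.1 0 0 0;105 0 10.5 -0.1 0 0 0;105 0 10.5 -0.1 0 0 0;105 0 10.5 -0.1 0 0 0")

```text
clock: 2.82
eef_pos: [589.5, 263.1, 56.0]
orientation: [-1.57, 0.001, 1.383]
wrist_force: [0.3, -0.8, 0.3]
opening: 50.0
```

Call:
drive_tool(plan="190 0 0 0 0 0 0;190 0 0 0 0 0 0;190 0 0 0 0 0 0;190 0 0 0 0 0 0;190 0 0 0 0 0 0;190 0 0 0 0 0 0;190 0 0 0 0 0 0;190 0 0 0 0 0 0", force=60)

```text
clock: 3.48
eef_pos: [590.2, 263.5, 57.3]
orientation: [-1.572, -0.0, 1.384]
wrist_force: [-1.2, 0.1, 4.8]
opening: 22.0
```

```bash
python3 -c "
from h import *
go(588.8,264.5,160,1.385)"
```

```text
t 3.48 pos [590.2 263.5  57.3] rpy [-1.572 -0.     1.384] open 22.0 F [-1.2  0.1  4.8]
shift cm [  0.07 -10.27   0.15] turn [ 0.001 -0.001  0.   ]
```

Call:
drive_tool(plan="255 0 0 0 0 0 0;255 0 -1 0 0 0 0;255 0 -3 0 0 0 0;255 0 -6 0 0 0 0;255 0 -9 0 0 0 0;255 0 -11 0 0 0 0;255 0 -11 0 0 0 0;255 0 -11 0 0 0 0")

```text
clock: 4.15
eef_pos: [590.3, 263.8, 168.6]
orientation: [-1.573, -0.002, 1.383]
wrist_force: [-1.0, -0.3, -1.5]
opening: 20.8
```

```bash
python3 -c "
from h import *
go(545.4,-281.9,165,1.528)
im,d=viewer.read_camera('scene');cv2.imwrite('pics/s2.png',im)"
```

```text
t 4.15 pos [590.3 263.8 168.6] rpy [-1.573 -0.002  1.383] open 20.8 F [-1.  -0.3 -1.5]
shift cm [-54.46   0.24  -5.75] turn [ 0.002 -0.145  0.002]
```

View pics/s2.png

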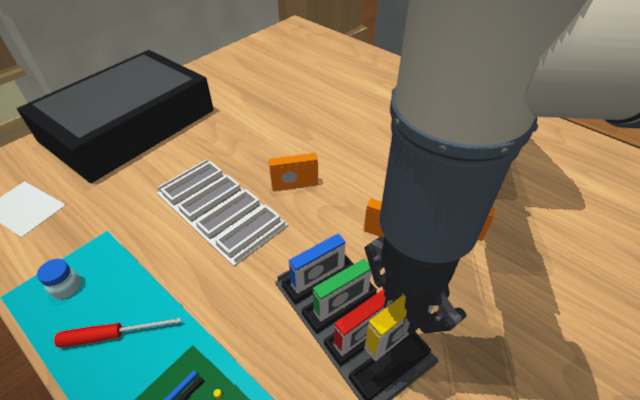

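The yellow drive is held (top at about (388,330)) and its cradle is empty. Carrying it over.

Call:
drive_tool(plan="255 -2 0 -0.2 0 -0.02 0;255 -6 0 -0.6 0 -0.04 0;255 -10 0 -1.1 0 -0.06 0;255 -14 0 -1.5 0 -0.08 0;255 -18 0 -1.9 0 -0.1 0;255 -22 0 -2.3 0 -0.12 0;255 -26 0 -2.7 0 -0.14 0;255 -30 0 -3.2 0 -0.145 0")

```text
clock: 4.87
eef_pos: [563.2, -39.0, 165.0]
orientation: [-1.567, -0.0, 1.53]
wrist_force: [1.9, 0.9, -1.4]
opening: 21.5
```

```bash
python3 -c "
from h import *
go(545.4,-281.9,165,1.528)"
```

```text
t 4.87 pos [563.2 -39.  165. ] rpy [-1.567 -0.     1.53 ] open 21.5 F [ 1.9  0.9 -1.4]
shift cm [-24.34  -0.     0.77] turn [-0.004  0.002  0.   ]
```

Call:
drive_tool(plan="255 -4 0 0.1 0 0 0;255 -8 0 0.2 0 0 0;255 -12 0 0.4 0 0 0;255 -16 0 0.5 0 0 0;255 -20 0 0.6 0 0 0;255 -22.5 0 0.7 0 0 0;255 -24.3 0 0.8 0 0 0;255 -24.3 0 0.8 0 0 0")

```text
clock: 5.53
eef_pos: [543.1, -284.6, 162.5]
orientation: [-1.562, -0.001, 1.526]
wrist_force: [-0.3, 0.6, -2.0]
opening: 21.1
```

```bash
python3 -c "
from h import *
go(545.4,-281.9,60,1.528)"
```

```text
t 5.53 pos [ 543.1 -284.6  162.5] rpy [-1.562e+00 -1.000e-03  1.526e+00] open 21.1 F [-0.3  0.6 -2. ]
shift cm [ 0.27 10.24 -0.3 ] turn [-0.009 -0.002  0.001]
```

Call:
drive_tool(plan="255 0.3 0 -0.3 -0.009 0 0;255 0.3 2 -0.3 -0.009 0 0;255 0.3 4 -0.3 -0.009 0 0;255 0.3 6 -0.3 -0.009 0 0;255 0.3 7.3 -0.3 -0.009 0 0;255 0.3 8 -0.3 -0.009 0 0;255 0.3 8.3 -0.3 -0.009 0 0;255 0.3 8.3 -0.3 -0.009 0 0")

```text
clock: 6.2
eef_pos: [545.3, -280.9, 78.8]
orientation: [-1.57, -0.001, 1.526]
wrist_force: [0.5, -0.1, -0.9]
opening: 21.4
```

```bash
python3 -c "
from h import *
go(545.4,-281.9,58,1.528)
im,d=viewer.read_camera('scene');cv2.imwrite('pics/s3.png',cv2.resize(im[60:270,90:330],None,fx=2.5,fy=2.5))"
```

```text
t 6.2 pos [ 545.3 -280.9   78.8] rpy [-1.570e+00 -1.000e-03  1.526e+00] open 21.4 F [ 0.5 -0.1 -0.9]
shift cm [-0.1   2.08 -0.01] turn [-0.001 -0.002  0.001]
```

View pics/s3.png

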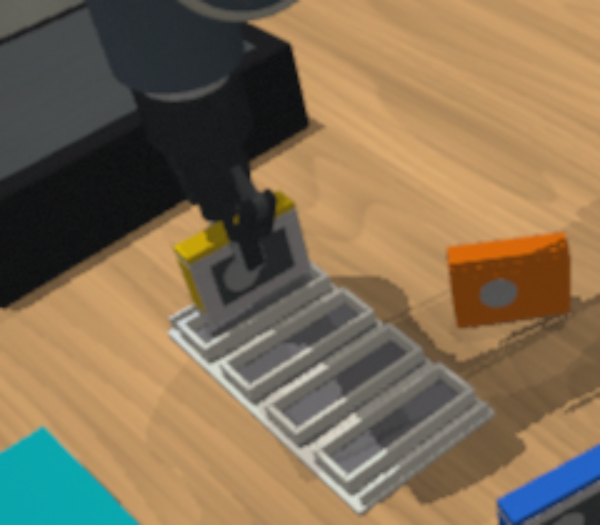

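The yellow drive is over the right-end bay, with its lower edge inside the bay outline. Lowering gently.

Call:
drive_tool(plan="255 -0.1 0.5 0 0 0 0;255 -0.1 1 0 0 0 0;255 -0.1 1.3 0 0 0 0;255 -0.1 1.6 0 0 0 0;255 -0.1 1.8 0 0 0 0;255 -0.1 2 0 0 0 0;255 -0.1 2 0 0 0 0;255 -0.1 2 0 0 0 0")

```text
clock: 6.92
eef_pos: [545.8, -282.3, 59.7]
orientation: [-1.571, -0.0, 1.526]
wrist_force: [-0.4, 0.2, -2.8]
opening: 21.1
```

```bash
python3 -c "
from h import *
go(545.4,-281.9,57,1.528)
im,d=viewer.read_camera('scene');cv2.imwrite('pics/s4.png',cv2.resize(im[60:270,90:330],None,fx=2.5,fy=2.5))"
```

```text
t 6.92 pos [ 545.8 -282.3   59.7] rpy [-1.571 -0.     1.526] open 21.1 F [-0.4  0.2 -2.8]
shift cm [0.04 0.27 0.04] turn [ 0.    -0.002  0.   ]
```

View pics/s4.png

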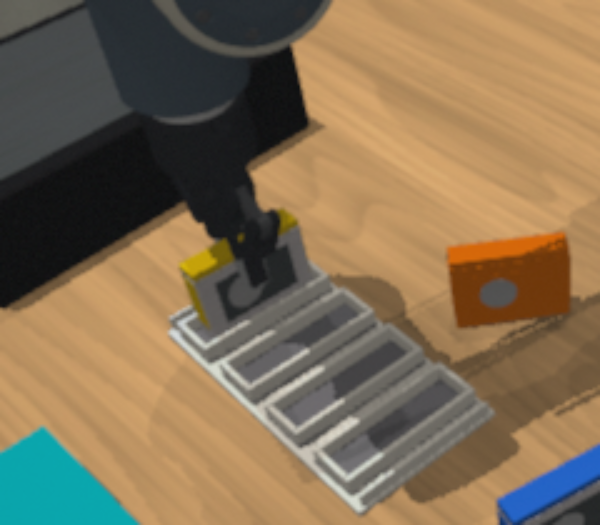

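The drive is in the pocket, about 2–3 mm above the floor. Easing down.

Call:
drive_tool(plan="255 0 0.1 0 0 0 0;255 0 0.1 0 0 0 0;255 0 0.2 0 0 0 0;255 0 0.2 0 0 0 0;255 0 0.3 0 0 0 0;255 0 0.3 0 0 0 0;255 0 0.35 0 0 0 0;255 0 0.35 0 0 0 0")

```text
clock: 7.63
eef_pos: [546.0, -282.4, 57.5]
orientation: [-1.572, 0.0, 1.527]
wrist_force: [-1.9, 1.6, 6.3]
opening: 21.0
```

Force rose to +6.3 N, so the drive is on the floor. Opening, then rising.

Call:
drive_tool(plan="160 0 0 0 0 0 0;150 0 0 0 0 0 0;130 0 0 0 0 0 0;105 0 0 0 0 0 0;105 0 0 0 0 0 0;105 0 -1 0 0 0 0;105 0 -3 0 0 0 0;105 0 -6 0 0 0 0")

```text
clock: 8.3
eef_pos: [544.3, -281.8, 116.1]
orientation: [-1.567, -0.001, 1.526]
wrist_force: [0.9, 0.4, -0.4]
opening: 50.1
```

Call:
drive_tool(plan="105 0 -3 0 0 0 0;105 4 -4 0 0 0 0;105 8 -4 0 0 0 0;105 12 -4 0 0 0 0;105 16 -4 0 0 0 0;105 20 -4 0 0 0 0;105 24 -4 0 0 0 0;105 28 -4 0 0 0 0")

```text
clock: 8.97
eef_pos: [556.8, -0.2, 157.6]
orientation: [-1.568, -0.002, 1.526]
wrist_force: [0.4, -0.1, 0.1]
opening: 50.4
```

```bash
python3 -c "
from h import *
go(572.3,203.1,160,1.368)
im,d=viewer.read_camera('scene');cv2.imwrite('pics/s5.png',im)
T=tops('scene',im,d,(150,100,450,400))
print(T)"
```

```text
t 8.97 pos [ 5.568e+02 -2.000e-01  1.576e+02] rpy [-1.568 -0.002  1.526] open 50.4 F [ 0.4 -0.1  0.1]
shift cm [20.38 -0.21 -0.64] turn [-0.003  0.158  0.001]
{'yellow': (array([ 545.3, -278.8], dtype=float32), (545.2, -278.9), (29, 105), -0.035, 467, np.float64(86.7)), 'red': (array([575.1, 203.8], dtype=float32), (574.6, 203.8), (24, 105), -0.202, 997, np.float64(87.3)), 'green': (array([553.9, 143.3], dtype=float32), (552.2, 143.4), (24, 100), -0.26, 815, np.float64(87.5)), 'blue': (array([541.9,  79.4], dtype=float32), (540.3, 79.6), (24, 99), -0.255, 700, np.float64(87.2))}
```

View pics/s5.png

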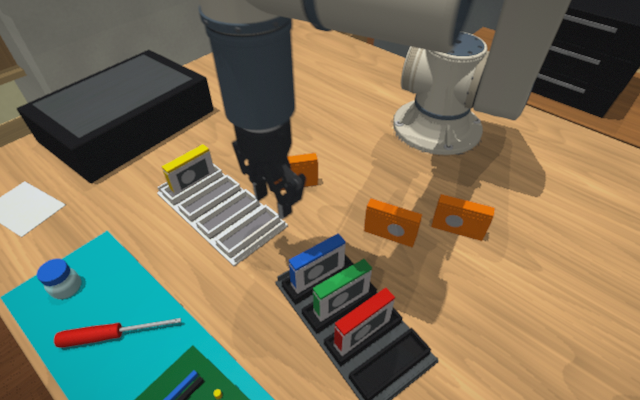

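The yellow drive stands in the right-end bay (top at about (187,155)). The other drives haven't moved. Red is next.

Call:
drive_tool(plan="105 4 -0.2 -0.1 0 0.04 0;105 8 -0.2 -0.2 0 0.08 0;105 12 -0.2 -0.4 0 0.12 0;105 16 -0.2 -0.5 0 0.158 0;105 19 -0.2 -0.6 -0.003 0.158 0;105 20.4 -0.2 -0.6 -0.003 0.158 0;105 20.4 -0.2 -0.6 -0.003 0.158 0;105 20.4 -0.2 -0.6 -0.003 0.158 0")

```text
clock: 9.68
eef_pos: [571.7, 209.7, 160.4]
orientation: [-1.571, -0.004, 1.374]
wrist_force: [-0.2, 0.7, 0.7]
opening: 50.5
```

```bash
python3 -c "
from h import *
go(572.3,203.1,56,1.368)"
```

```text
t 9.68 pos [571.7 209.7 160.4] rpy [-1.571 -0.004  1.374] open 50.5 F [-0.2  0.7  0.7]
shift cm [-0.67 10.44 -0.19] turn [0.    0.006 0.004]
```

Call:
drive_tool(plan="105 -0.6 0 -0.2 0 0.006 0.004;105 -0.6 2.5 -0.2 0 0.006 0.004;105 -0.6 5 -0.2 0 0.006 0.004;105 -0.6 7 -0.2 0 0.006 0.004;105 -0.6 8.5 -0.2 0 0.006 0.004;105 -0.6 9.7 -0.2 0 0.006 0.004;105 -0.6 10.3 -0.2 0 0.006 0.004;105 -0.6 10.3 -0.2 0 0.006 0.004")

```text
clock: 10.35
eef_pos: [571.9, 201.8, 56.3]
orientation: [-1.569, 0.002, 1.366]
wrist_force: [-1.0, 0.5, 0.3]
opening: 50.1
```

Call:
drive_tool(plan="190 0 0 0 0 0 0;190 0 0 0 0 0 0;190 0 0 0 0 0 0;190 0 0 0 0 0 0;190 0 0 0 0 0 0;255 0 0 0 0 0 0;255 0 0 0 0 0 0;255 0 0 0 0 0 0")

```text
clock: 11.02
eef_pos: [572.7, 201.9, 57.6]
orientation: [-1.571, 0.002, 1.366]
wrist_force: [-0.2, -1.1, 6.0]
opening: 21.3
```

Call:
drive_tool(plan="255 0 0 0 0 0 0;255 0 -1 0 0 0 0;255 0 -3 0 0 0 0;255 0 -6 0 0 0 0;255 0 -9 0 0 0 0;255 0 -11 0 0 0 0;255 0 -11 0 0 0 0;255 0 -11 0 0 0 0")

```text
clock: 11.68
eef_pos: [572.7, 202.6, 168.6]
orientation: [-1.572, -0.0, 1.366]
wrist_force: [-0.3, 0.5, -3.8]
opening: 21.1
```

```bash
python3 -c "
from h import *
go(548.3,-217.9,165,1.528)"
```

```text
t 11.68 pos [572.7 202.6 168.6] rpy [-1.572 -0.     1.366] open 21.1 F [-0.3  0.5 -3.8]
shift cm [-41.67   0.35  -6.14] turn [ 0.001 -0.162  0.   ]
```

Call:
drive_tool(plan="255 -2 0 -0.3 0 -0.02 0;255 -5.5 0 -0.8 0 -0.04 0;255 -9.5 0 -1.4 0 -0.06 0;255 -13.5 0 -2 0 -0.08 0;255 -17.5 0 -2.6 0 -0.1 0;255 -21.5 0 -3.2 0 -0.12 0;255 -25 0 -3.7 0 -0.14 0;255 -28 0 -4.1 0 -0.16 0")

```text
clock: 12.35
eef_pos: [554.1, -82.0, 166.5]
orientation: [-1.568, -0.0, 1.526]
wrist_force: [1.8, 0.4, -2.5]
opening: 21.3
```

```bash
python3 -c "
from h import *
go(548.3,-217.9,165,1.528)"
```

```text
t 12.35 pos [554.1 -82.  166.5] rpy [-1.568 -0.     1.526] open 21.3 F [ 1.8  0.4 -2.5]
shift cm [-13.6    0.15  -0.03] turn [-0.003 -0.002  0.   ]
```

Call:
drive_tool(plan="255 -3.5 0 0 0 0 0;255 -7 0 0 0 0 0;255 -10 0 0 0 0 0;255 -12 0 0 0 0 0;255 -13.2 0 0 0 0 0;255 -13.6 0 0 0 0 0;255 -13.6 0 0 0 0 0;255 -13.6 0 0 0 0 0")

```text
clock: 13.02
eef_pos: [547.8, -217.0, 165.6]
orientation: [-1.566, -0.001, 1.526]
wrist_force: [0.8, -0.5, -3.2]
opening: 21.5
```

```bash
python3 -c "
from h import *
go(548.3,-217.9,80,1.528)"
```

```text
t 13.02 pos [ 547.8 -217.   165.6] rpy [-1.566e+00 -1.000e-03  1.526e+00] open 21.5 F [ 0.8 -0.5 -3.2]
shift cm [-0.1   8.56 -0.09] turn [-0.005 -0.002  0.001]
```

Call:
drive_tool(plan="255 -0.1 1 0 -0.005 0 0;255 -0.1 3 0 -0.005 0 0;255 -0.1 5 0 -0.005 0 0;255 -0.1 6.7 0 -0.005 0 0;255 -0.1 7.8 0 -0.005 0 0;255 -0.1 8.5 0 -0.005 0 0;255 -0.1 8.5 0 -0.005 0 0;255 -0.1 8.5 0 -0.005 0 0")

```text
clock: 13.68
eef_pos: [547.6, -217.2, 81.0]
orientation: [-1.571, -0.001, 1.528]
wrist_force: [0.3, 1.4, -2.2]
opening: 21.5
```

```bash
python3 -c "
from h import *
go(548.3,-217.9,60,1.528)
im,d=viewer.read_camera('scene');cv2.imwrite('pics/s6.png',cv2.resize(im[60:270,90:330],None,fx=2.5,fy=2.5))"
```

```text
t 13.68 pos [ 547.6 -217.2   81. ] rpy [-1.571e+00 -1.000e-03  1.528e+00] open 21.5 F [ 0.3  1.4 -2.2]
shift cm [-0.07  2.1  -0.07] turn [ 0.    -0.     0.001]
```

View pics/s6.png

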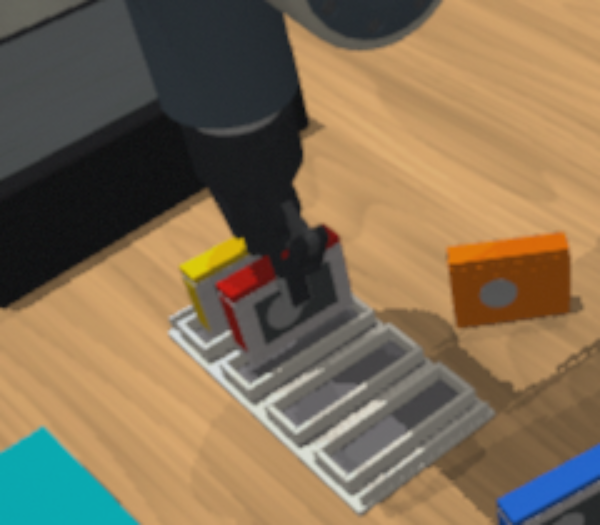

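The red drive is over the second bay from the right. Lowering.

Call:
drive_tool(plan="255 -0.1 0.6 -0.1 0 0 0;255 -0.1 1.1 -0.1 0 0 0;255 -0.1 1.5 -0.1 0 0 0;255 -0.1 1.8 -0.1 0 0 0;255 -0.1 2 -0.1 0 0 0;255 -0.1 2.1 -0.1 0 0 0;255 -0.1 2.1 -0.1 0 0 0;255 -0.1 2.1 -0.1 0 0 0")

```text
clock: 14.4
eef_pos: [549.1, -218.6, 60.6]
orientation: [-1.573, -0.001, 1.527]
wrist_force: [0.6, 0.1, -1.7]
opening: 21.5
```

Call:
drive_tool(plan="255 0 0.1 0 0 0 0;255 0 0.1 0 0 0 0;255 0 0.2 0 0 0 0;255 0 0.2 0 0 0 0;255 0 0.3 0 0 0 0;255 0 0.3 0 0 0 0;255 0 0.35 0 0 0 0;255 0 0.35 0 0 0 0")

```text
clock: 15.07
eef_pos: [549.4, -218.7, 57.7]
orientation: [-1.573, -0.0, 1.528]
wrist_force: [-0.6, 0.4, 0.9]
opening: 21.3
```

Call:
drive_tool(plan="255 0 0.1 0 0 0 0;255 0 0.1 0 0 0 0;255 0 0.1 0 0 0 0;255 0 0.15 0 0 0 0;255 0 0.15 0 0 0 0;255 0 0.15 0 0 0 0;255 0 0.15 0 0 0 0;255 0 0.15 0 0 0 0")

```text
clock: 15.73
eef_pos: [549.4, -218.7, 57.6]
orientation: [-1.574, 0.0, 1.528]
wrist_force: [-4.0, 3.1, 8.2]
opening: 21.4
```

Seated, with the force at +8 N. Releasing.

Call:
drive_tool(plan="160 0 0 0 0 0 0;150 0 0 0 0 0 0;130 0 0 0 0 0 0;105 0 0 0 0 0 0;105 0 0 0 0 0 0;105 0 -1 0 0 0 0;105 0 -3 0 0 0 0;105 0 -6 0 0 0 0")

```text
clock: 16.4
eef_pos: [547.5, -218.2, 116.3]
orientation: [-1.569, -0.001, 1.528]
wrist_force: [0.5, -0.9, 0.1]
opening: 50.3
```

Call:
drive_tool(plan="105 0 -3 0 0 0 0;105 3 -4.2 0 0 0 0;105 7 -4.2 0 0 0 0;105 11 -4.2 0 0 0 0;105 15 -4.2 0 0 0 0;105 19 -4.2 0 0 0 0;105 23 -4.2 0 0 0 0;105 26 -4.2 0 0 0 0")

```text
clock: 17.07
eef_pos: [558.8, 44.3, 159.5]
orientation: [-1.57, -0.001, 1.529]
wrist_force: [0.2, -0.2, 0.3]
opening: 50.3
```

```bash
python3 -c "
from h import *
go(551,143.3,160,1.314)
im,d=viewer.read_camera('scene');cv2.imwrite('pics/s7.png',im)
T=tops('scene',im,d,(150,100,450,400))
print(T)"
```

```text
t 17.07 pos [558.8  44.3 159.5] rpy [-1.570e+00 -1.000e-03  1.529e+00] open 50.3 F [ 0.2 -0.2  0.3]
shift cm [ 9.86 -0.03  1.19] turn [-0.001  0.215  0.001]
{'yellow': (array([ 545.3, -278.8], dtype=float32), (545.3, -278.9), (29, 105), -0.035, 468, np.float64(86.6)), 'red': (array([ 552.3, -215.3], dtype=float32), (552.2, -216.0), (105, 33), -0.039, 505, np.float64(86.7)), 'green': (array([554. , 143.4], dtype=float32), (552.2, 143.7), (24, 100), -0.262, 813, np.float64(87.6)), 'blue': (array([542.2,  79.6], dtype=float32), (540.3, 79.6), (24, 99), -0.257, 683, np.float64(87.1))}
```

View pics/s7.png

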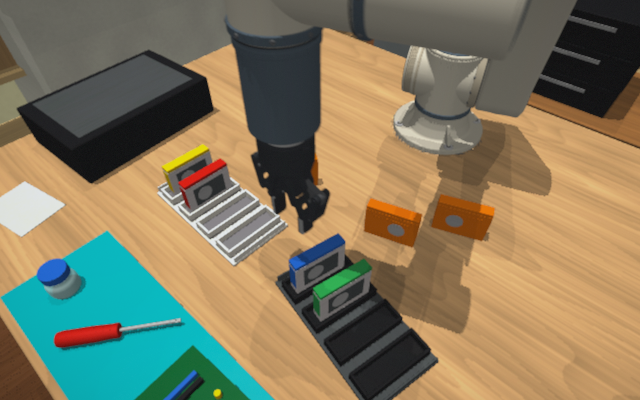

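Red is in place (top at about (205,170)), next to yellow. Green is next.

Call:
drive_tool(plan="105 3 0 0.3 0 0.06 0;105 6 0 0.7 0 0.12 0;105 8.5 0 1 0 0.18 0;105 9.8 0 1.2 0 0.215 0;105 9.8 0 1.2 0 0.215 0;105 9.8 0 1.2 0 0.215 0;105 9.8 0 1.2 0 0.215 0;105 9.8 0 1.2 0 0.215 0")

```text
clock: 17.78
eef_pos: [551.2, 145.5, 159.9]
orientation: [-1.57, -0.003, 1.316]
wrist_force: [-0.1, 0.1, -1.3]
opening: 50.5
```

```bash
python3 -c "
from h import *
go(551,143.3,56,1.314)"
```

```text
t 17.78 pos [551.2 145.5 159.9] rpy [-1.57  -0.003  1.316] open 50.5 F [-0.1  0.1 -1.3]
shift cm [-0.24 10.39 -0.04] turn [-0.001  0.002  0.003]
```

Call:
drive_tool(plan="105 -0.2 0.5 0 0 0.002 0.003;105 -0.2 3 0 0 0.002 0.003;105 -0.2 5.5 0 0 0.002 0.003;105 -0.2 7.5 0 0 0.002 0.003;105 -0.2 9 0 0 0.002 0.003;105 -0.2 10 0 0 0.002 0.003;105 -0.2 10.3 0 0 0.002 0.003;105 -0.2 10.3 0 0 0.002 0.003")

```text
clock: 18.45
eef_pos: [550.5, 143.2, 56.4]
orientation: [-1.569, 0.001, 1.314]
wrist_force: [-0.4, 0.4, 0.1]
opening: 50.0
```

Call:
drive_tool(plan="190 0 0 0 0 0 0;190 0 0 0 0 0 0;190 0 0 0 0 0 0;190 0 0 0 0 0 0;190 0 0 0 0 0 0;255 0 0 0 0 0 0;255 0 0 0 0 0 0;255 0 0 0 0 0 0")

```text
clock: 19.12
eef_pos: [551.1, 143.2, 57.5]
orientation: [-1.571, 0.001, 1.314]
wrist_force: [-1.1, -1.7, 5.9]
opening: 21.7
```

Call:
drive_tool(plan="255 0 0 0 0 0 0;255 0 -1 0 0 0 0;255 0 -3 0 0 0 0;255 0 -6 0 0 0 0;255 0 -9 0 0 0 0;255 0 -11 0 0 0 0;255 0 -11 0 0 0 0;255 0 -11 0 0 0 0")

```text
clock: 19.78
eef_pos: [551.3, 143.8, 168.5]
orientation: [-1.571, -0.001, 1.314]
wrist_force: [0.4, 0.2, -4.0]
opening: 21.2
```

```bash
python3 -c "
from h import *
go(551,-154,165,1.528)"
```

```text
t 19.78 pos [551.3 143.8 168.5] rpy [-1.571e+00 -1.000e-03  1.314e+00] open 21.2 F [ 0.4  0.2 -4. ]
shift cm [-28.82   0.31  -7.54] turn [ 0.001 -0.214  0.001]
```

Call:
drive_tool(plan="255 -2 0 -0.5 0 -0.03 0;255 -6 0 -1.5 0 -0.06 0;255 -10 0 -2.6 0 -0.09 0;255 -14 0 -3.7 0 -0.12 0;255 -18 0 -4.7 0 -0.15 0;255 -22 0 -5.7 0 -0.18 0;255 -25.5 0.2 -6.7 0 -0.214 0;255 -28 0.3 -7.3 0 -0.214 0")

```text
clock: 20.45
eef_pos: [549.1, -148.2, 162.9]
orientation: [-1.568, -0.002, 1.528]
wrist_force: [0.8, 0.7, -2.9]
opening: 21.4
```

Call:
drive_tool(plan="255 0 0 0 0 0 0;255 0 0 0 0 0 0;255 0 0 0 0 0 0;255 0 0 0 0 0 0;255 0 0 0 0 0 0;255 0 0 0 0 0 0;255 0 0 0 0 0 0;255 0 0 0 0 0 0")

```text
clock: 21.12
eef_pos: [549.2, -147.6, 163.0]
orientation: [-1.568, -0.002, 1.529]
wrist_force: [-0.3, 0.7, -3.4]
opening: 21.1
```

```bash
python3 -c "
from h import *
go(551,-154,80,1.528)"
```

```text
t 21.12 pos [ 549.2 -147.6  163. ] rpy [-1.568 -0.002  1.529] open 21.1 F [-0.3  0.7 -3.4]
shift cm [-0.64  8.3  -0.23] turn [-0.003  0.001  0.002]
```

Call:
drive_tool(plan="255 -0.6 0.5 -0.2 -0.003 0 0;255 -0.6 2.5 -0.2 -0.003 0 0;255 -0.6 4.5 -0.2 -0.003 0 0;255 -0.6 6.2 -0.2 -0.003 0 0;255 -0.6 7.5 -0.2 -0.003 0 0;255 -0.6 8.3 -0.2 -0.003 0 0;255 -0.6 8.3 -0.2 -0.003 0 0;255 -0.6 8.3 -0.2 -0.003 0 0")

```text
clock: 21.78
eef_pos: [550.8, -153.8, 80.1]
orientation: [-1.571, -0.001, 1.529]
wrist_force: [-0.4, 0.9, -2.9]
opening: 21.3
```

```bash
python3 -c "
from h import *
go(551,-154,60,1.528)
im,d=viewer.read_camera('scene');cv2.imwrite('pics/s8.png',cv2.resize(im[60:270,90:330],None,fx=2.5,fy=2.5))"
```

```text
t 21.78 pos [ 550.8 -153.8   80.1] rpy [-1.571e+00 -1.000e-03  1.529e+00] open 21.3 F [-0.4  0.9 -2.9]
shift cm [-0.02  2.01 -0.02] turn [-0.     0.001  0.001]
```

View pics/s8.png

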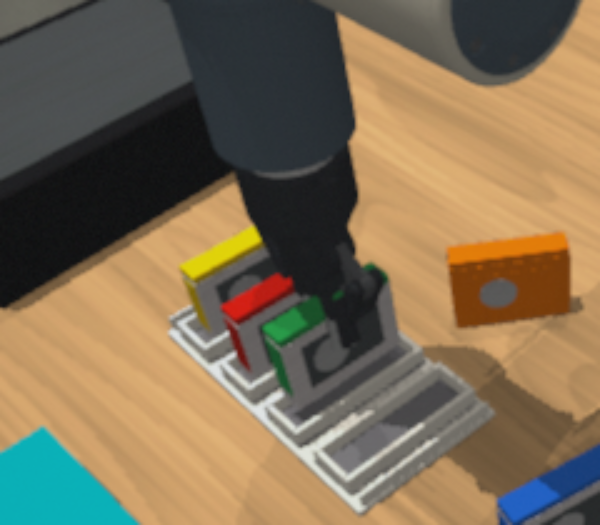

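Green is over the third bay. Lowering.

Call:
drive_tool(plan="255 0 0.6 0 0 0 0;255 0 1 0 0 0 0;255 0 1.4 0 0 0 0;255 0 1.7 0 0 0 0;255 0 1.9 0 0 0 0;255 0 2 0 0 0 0;255 0 2 0 0 0 0;255 0 2 0 0 0 0")

```text
clock: 22.5
eef_pos: [551.5, -153.9, 60.9]
orientation: [-1.572, -0.001, 1.529]
wrist_force: [-0.5, 1.3, -3.1]
opening: 21.2
```

Call:
drive_tool(plan="255 0 0.1 0 0 0 0;255 0 0.1 0 0 0 0;255 0 0.2 0 0 0 0;255 0 0.2 0 0 0 0;255 0 0.3 0 0 0 0;255 0 0.3 0 0 0 0;255 0 0.4 0 0 0 0;255 0 0.4 0 0 0 0")

```text
clock: 23.17
eef_pos: [551.5, -153.9, 57.5]
orientation: [-1.573, -0.001, 1.529]
wrist_force: [-1.3, 1.2, 3.2]
opening: 21.5
```

Contact: the force went from −3 to +3 N. Releasing.

Call:
drive_tool(plan="160 0 0.05 0 0 0 0;150 0 0.05 0 0 0 0;130 0 0 0 0 0 0;105 0 0 0 0 0 0;105 0 0 0 0 0 0;105 0 -1 0 0 0 0;105 0 -3 0 0 0 0;105 0 -6 0 0 0 0")

```text
clock: 23.83
eef_pos: [549.7, -153.7, 116.4]
orientation: [-1.567, -0.001, 1.529]
wrist_force: [0.2, -0.6, 0.5]
opening: 50.3
```

Call:
drive_tool(plan="105 0 -3 0 0 0 0;105 3 -4.2 0 0 0 0;105 7 -4.2 0.3 0 0 0;105 11 -4.2 0.5 0 0.05 0;105 15 -4.2 0.7 0 0.1 0;105 19 -4.2 1 0 0.15 0;105 21 -4.2 1.3 0 0.2 0;105 22 -4.2 1.5 0 0.2 0")

```text
clock: 24.5
eef_pos: [544.0, 69.5, 159.6]
orientation: [-1.568, -0.001, 1.33]
wrist_force: [0.6, -0.5, 0.2]
opening: 50.2
```

```bash
python3 -c "
from h import *
go(538.7,78.5,160,1.325)
im,d=viewer.read_camera('scene');cv2.imwrite('pics/s9.png',im)
T=tops('scene',im,d,(150,100,450,400))
print(T)"
```

```text
t 24.5 pos [544.   69.5 159.6] rpy [-1.568e+00 -1.000e-03  1.330e+00] open 50.2 F [ 0.6 -0.5  0.2]
shift cm [ 0.75 -0.04  0.73] turn [-0.003  0.005  0.001]
{'yellow': (array([ 545.7, -278.8], dtype=float32), (545.9, -279.3), (106, 33), -0.031, 472, np.float64(86.6)), 'red': (array([ 552.3, -215.2], dtype=float32), (552.2, -216.0), (105, 33), -0.04, 502, np.float64(86.7)), 'green': (array([ 554.4, -151.4], dtype=float32), (552.1, -151.7), (26, 100), -0.049, 505, np.float64(87.2)), 'blue': (array([542.1,  79.6], dtype=float32), (540.3, 79.8), (24, 99), -0.257, 684, np.float64(87.2))}
```

View pics/s9.png

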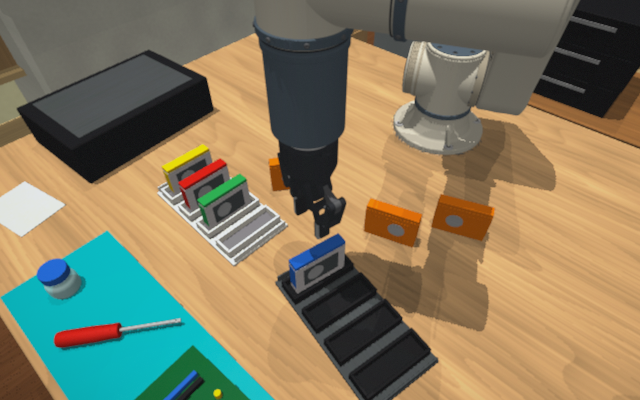

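Yellow, red and green are upright in their bays. Blue (top at about (317,250)) is next.

Call:
drive_tool(plan="105 0.8 0 0.7 -0.003 0.005 0;105 0.8 0 0.7 -0.003 0.005 0;105 0.8 0 0.7 -0.003 0.005 0;105 0.8 0 0.7 -0.003 0.005 0;105 0.8 0.5 0.7 -0.003 0.005 0;105 0.8 1 0.7 -0.003 0.005 0;105 0.8 1.5 0.7 -0.003 0.005 0;105 0.8 2 0.7 -0.003 0.005 0")

```text
clock: 25.22
eef_pos: [538.8, 78.7, 138.6]
orientation: [-1.57, -0.001, 1.327]
wrist_force: [0.3, 0.0, 0.2]
opening: 50.2
```

```bash
python3 -c "
from h import *
go(538.7,78.5,56,1.325)"
```

```text
t 25.22 pos [538.8  78.7 138.6] rpy [-1.570e+00 -1.000e-03  1.327e+00] open 50.2 F [0.3 0.  0.2]
shift cm [-0.03  8.26 -0.  ] turn [-0.001  0.002  0.001]
```

Call:
drive_tool(plan="105 0 1.5 0 0 0 0;105 0 3.5 0 0 0 0;105 0 5.5 0 0 0 0;105 0 7 0 0 0 0;105 0 7.9 0 0 0 0;105 0 8.2 0 0 0 0;105 0 8.2 0 0 0 0;105 0 8.2 0 0 0 0")

```text
clock: 25.88
eef_pos: [539.3, 78.8, 57.3]
orientation: [-1.571, -0.001, 1.327]
wrist_force: [0.1, -0.2, -0.0]
opening: 49.9
```

Call:
drive_tool(plan="190 0 0 0 0 0 0;190 0 0 0 0 0 0;190 0 0 0 0 0 0;190 0 0 0 0 0 0;190 0 0 0 0 0 0;255 0 0 0 0 0 0;255 0 0 0 0 0 0;255 0 0 0 0 0 0")

```text
clock: 26.55
eef_pos: [539.9, 78.9, 58.3]
orientation: [-1.573, -0.002, 1.328]
wrist_force: [-1.3, -0.5, 6.0]
opening: 21.4
```

Call:
drive_tool(plan="255 0 0 0 0 0 0;255 0 -1 0 0 0 0;255 0 -3 0 0 0 0;255 0 -6 0 0 0 0;255 0 -9 0 0 0 0;255 0 -11 0 0 0 0;255 0 -11 0 0 0 0;255 0 -11 0 0 0 0")

```text
clock: 27.22
eef_pos: [539.9, 79.1, 169.3]
orientation: [-1.574, -0.004, 1.327]
wrist_force: [0.8, 0.0, -3.9]
opening: 21.1
```

```bash
python3 -c "
from h import *
go(553.6,-90,165,1.528)"
```

```text
t 27.22 pos [539.9  79.1 169.3] rpy [-1.574 -0.004  1.327] open 21.1 F [ 0.8  0.  -3.9]
shift cm [-16.09   0.39  -5.41] turn [ 0.004 -0.201  0.003]
```

Call:
drive_tool(plan="255 -2 0 -0.6 0.004 -0.03 0.003;255 -5.5 0 -1.7 0.004 -0.07 0.003;255 -9 0 -3 0.004 -0.12 0.003;255 -12.5 0 -4.2 0.004 -0.16 0.003;255 -14.8 0 -5 0.004 -0.2 0.003;255 -16 0 -5.4 0.004 -0.2 0.003;255 -16 0 -5.4 0.004 -0.2 0.003;255 -16 0 -5.4 0.004 -0.2 0.003")

```text
clock: 27.88
eef_pos: [552.9, -89.2, 167.4]
orientation: [-1.568, -0.001, 1.525]
wrist_force: [0.8, 0.5, -2.7]
opening: 21.1
```

```bash
python3 -c "
from h import *
go(553.6,-90,80,1.528)"
```

```text
t 27.88 pos [552.9 -89.2 167.4] rpy [-1.568e+00 -1.000e-03  1.525e+00] open 21.1 F [ 0.8  0.5 -2.7]
shift cm [-0.09  8.74 -0.1 ] turn [-0.003 -0.003  0.001]
```

Call:
drive_tool(plan="255 -0.1 1 -0.1 -0.003 -0.003 0;255 -0.1 3 -0.1 -0.003 -0.003 0;255 -0.1 5 -0.1 -0.003 -0.003 0;255 -0.1 6.8 -0.1 -0.003 -0.003 0;255 -0.1 8 -0.1 -0.003 -0.003 0;255 -0.1 8.7 -0.1 -0.003 -0.003 0;255 -0.1 8.7 -0.1 -0.003 -0.003 0;255 -0.1 8.7 -0.1 -0.003 -0.003 0")

```text
clock: 28.55
eef_pos: [553.7, -89.4, 80.5]
orientation: [-1.57, -0.001, 1.529]
wrist_force: [0.1, 0.1, -2.5]
opening: 21.6
```

```bash
python3 -c "
from h import *
go(553.6,-90,60,1.528)
im,d=viewer.read_camera('scene');cv2.imwrite('pics/s10.png',cv2.resize(im[60:270,90:330],None,fx=2.5,fy=2.5))"
```

```text
t 28.55 pos [553.7 -89.4  80.5] rpy [-1.570e+00 -1.000e-03  1.529e+00] open 21.6 F [ 0.1  0.1 -2.5]
shift cm [-0.06  2.05  0.01] turn [-0.     0.001  0.001]
```

View pics/s10.png

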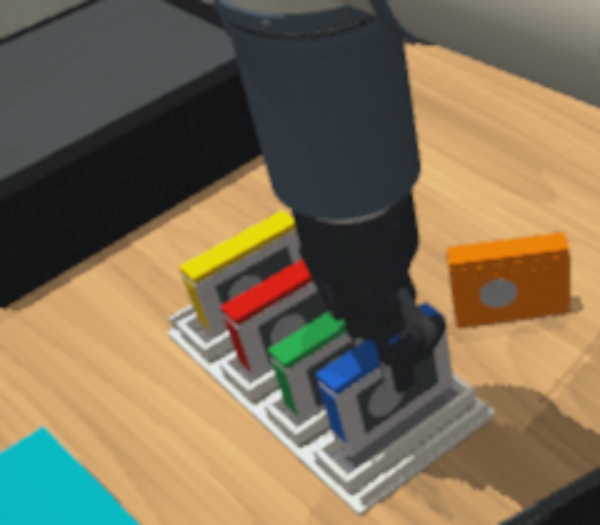

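Blue is over the left-end bay. Lowering.

Call:
drive_tool(plan="255 0 0.6 0 0 0 0;255 0 1 0 0 0 0;255 0 1.4 0 0 0 0;255 0 1.7 0 0 0 0;255 0 1.9 0 0 0 0;255 0 2 0 0 0 0;255 0 2 0 0 0 0;255 0 2 0 0 0 0")

```text
clock: 29.27
eef_pos: [554.3, -89.6, 61.3]
orientation: [-1.572, -0.001, 1.529]
wrist_force: [-0.6, 0.2, -2.0]
opening: 21.2
```

Call:
drive_tool(plan="255 0 0.1 0 0 0 0;255 0 0.1 0 0 0 0;255 0 0.2 0 0 0 0;255 0 0.2 0 0 0 0;255 0 0.3 0 0 0 0;255 0 0.3 0 0 0 0;255 0 0.35 0 0 0 0;255 0 0.35 0 0 0 0")

```text
clock: 29.93
eef_pos: [554.4, -89.7, 58.3]
orientation: [-1.573, -0.001, 1.529]
wrist_force: [-2.1, 1.4, 2.9]
opening: 21.0
```

Contact: the force went from −2 to +3 N at the expected height. Releasing and backing off.

Call:
drive_tool(plan="160 0 0.05 0 0 0 0;150 0 0.05 0 0 0 0;130 0 0 0 0 0 0;105 0 0 0 0 0 0;105 0 0 0 0 0 0;105 0 -1 0 0 0 0;105 0 -3 0 0 0 0;105 0 -6 0 0 0 0")

```text
clock: 30.6
eef_pos: [552.6, -89.7, 117.2]
orientation: [-1.567, -0.0, 1.529]
wrist_force: [0.9, -0.1, 1.1]
opening: 50.2
```

Call:
drive_tool(plan="105 0 -3 0 0 0 0;105 3 -5 0 0 0 0;105 7 -6 0 0 0 0;105 11 -6 0 0 0 0;105 15 -6 0 0 0 0;105 18 -6 0 0 0 0;105 20 -6 0 0 0 0;105 20 -6 0 0 0 0")

```text
clock: 31.27
eef_pos: [561.3, 113.7, 177.9]
orientation: [-1.568, -0.001, 1.533]
wrist_force: [0.2, -0.1, 0.2]
opening: 50.3
```

```bash
python3 -c "
from h import *
im,d=viewer.read_camera('scene');cv2.imwrite('pics/s11.png',im)
for k,v in tops('scene',im,d,(150,100,450,400)).items():print(k,v)
im,d=viewer.read_camera('top');cv2.imwrite('pics/t11.png',im)
for k,v in tops('top',im,d,(335,90,480,190)).items():print(k,v)
print(manip.read_state()['clock'])"
```

```text
yellow (array([ 545.6, -278.8], dtype=float32), (545.4, -278.9), (29, 105), -0.033, 472, np.float64(86.7))
red (array([ 552.3, -215.3], dtype=float32), (552.2, -216.0), (105, 33), -0.038, 504, np.float64(86.6))
green (array([ 554.5, -151.4], dtype=float32), (552.6, -151.8), (26, 100), -0.051, 506, np.float64(87.2))
blue (array([556.9, -87. ], dtype=float32), (554.7, -87.3), (27, 101), -0.049, 594, np.float64(87.0))
yellow (array([ 543.5, -279.1], dtype=float32), (543.1, -279.1), (23, 102), -0.052, 491, np.float64(83.6))
red (array([ 547.7, -215.1], dtype=float32), (547.8, -215.2), (21, 97), -0.046, 438, np.float64(83.8))
green (array([ 549.7, -150.4], dtype=float32), (550.5, -150.4), (20, 98), -0.048, 391, np.float64(84.0))
blue (array([552.3, -87.5], dtype=float32), (552.5, -87.5), (20, 99), -0.047, 422, np.float64(84.0))
31.3667
```

View pics/s11.png

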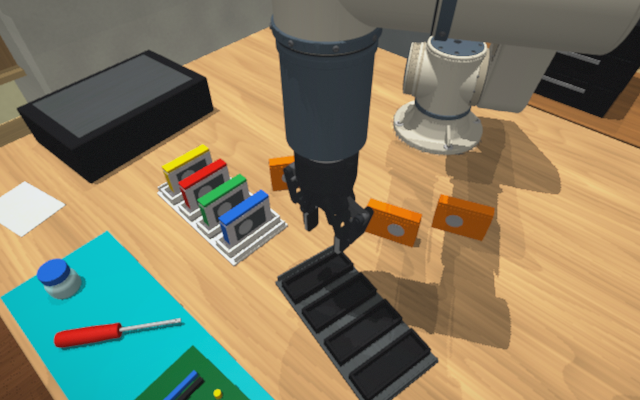

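View pics/t11.png

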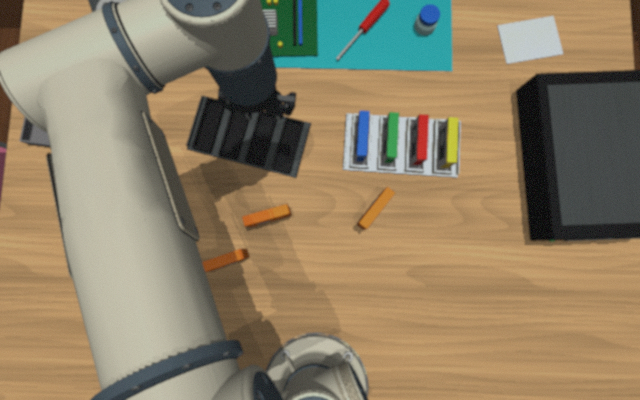

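Both views show all four drives upright at the same top height as at the start, with blue, green, red, yellow from left to right. The gripper is clear and the other objects haven't moved. Handing in.

```bash
python3 -c "
from workcell import manip
print(manip.finish_job())"
```

```text
the job is handed in; nothing more can be done
None
```

All four drives are in the white rack in reverse order: from the left, blue, green, red and yellow. I lowered each one until the wrist force showed it touching the bay floor, then let go. The job was handed in at about 31 s.

- **Final pictures:** both cameras show the drives standing upright and parallel to the bays. The measured top heights match those before the move (about 84 mm from the top camera and 87 mm from the scene camera). The gripper was clear, and the board, screwdriver, jar and orange look-alikes were where they started.
- **Disagreements:** the drive tops measured about 2–4 mm to the left (+y) of the bay centres, within the ±6 mm side clearance. The two cameras also differ from each other by 2–5 mm in x.
- **Failures:** none of my checks failed, but the hand-in gave no verdict.

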